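Trip-test a protection relay and set its knurled adjuster cap

ROBOT

A 7-joint arm with a two-finger parallel gripper is mounted at the origin on a cart in front of the work surface, level with it; the furniture and walls round the work are solid. World frame = base frame: x ahead of the robot, y to its left, z up, the work surface at z = 0. Lengths are in mm, angles in rad, forces in N, time in s.
With the tool pointing down it reaches from about 400 to 900 mm from the base axis. Payload 5.5 kg.
Tool frame: the origin (TCP) lies midway between the tips of the shut fingers; the grasp point (between the pads) lies 19 mm behind it; x points along the fingers, y is the direction in which the jaws open and shut, and the axes are right-handed (so a half turn about x gives the same grasp; the last joint's range is limited). The gripper opens to 85 mm and grips with 20 to 120 N. Pads are 22 mm wide; open, the fingers measure 114 mm over their backs; the gripper's body (76 mm by 85 mm) begins 54 mm behind the grasp point. The pads swing forward as they close: fully open they stand 13 mm farther back than shut.
Start: joints at [1.573, 0.501, -0.427, 1.55, 0.221, 1.138, -0.21], TCP at [167.639, -628.01, 231.31] pointing down, gripper open.
Joint ranges: [-2.88, 2.88], [-0.31, 2.03], [-1.54, 1.56], [0.2, 2.42], [-1.41, 4.55], [0.19, 2.02], [-2.57, 2.57]. Speed limits (rad/s): [2.57, 2.57, 3.14, 3.14, 3.14, 3.14, 3.14].

INTERFACE

Orientations are given as a unit quaternion [x, y, z, w].
In Python, from rig import env gives the robot as it stands. The module is installed in compiled form; this text tells all that it offers.
- The arm moves only by the tool send_rows, never from a script. Its argument "increments" is a list of rows, each a list of 7 numbers: the shift along the tool's x, y, z in m, then the turn, a rotation vector about the tool's x, y, z in rad, then the finger opening in m, from 0 to 0.0854. A call has 1 to 20 rows; each row is the pose to reach, as a shift and turn from the pose measured when the call began, along the tool's axes at that moment; what a row does not reach only later rows make up. A row lasts 1/8 s, in which the tool goes at most 62.5 mm and 10.7 degrees, less where a joint would pass 70% of its speed; a pose out of reach is approached as far as the arm can. A call with a gripper value outside its range is refused whole. The fingers move at their own pace and stop on an object; "grip_force" is the grip in N (left out, the last holds). Time passes only in rows, so rows that repeat a pose let the fingers close. It gives the time, the measured TCP pose, the force and the opening at its end, in the units of the state.
- env.sense(): the state, without advancing time (a new reading comes with each control period).
- env.get_image(name): name is "scene" or "top" or "wrist"; returns a dict with "pixels" (420x560x3 uint8, red, green, blue), "z_map" (420x560 float32, mm along the optical axis (not along the pixel's ray), 0 where there is no reading), "mtx" (3x3 intrinsics, pixels), "R" (3x3) and "t" (3): a world point X has camera coordinates R X + t; the wrist camera has in their place "T_tool_cam" (4x4, takes a point from camera to tool coordinates, whose origin is the TCP and whose axes are the tool frame's). Camera axes: x right, y down, z forward; pixel columns grow to the right and rows downward; lengths in mm; the calibration is good to about 2 mm. A picture is of the moment at which its call begins: read the wrist's pose just before it.
- env.hand_in(): hands the job in, once; it reports no verdict.
The state is a dict: "time": time; "joint_positions": joint angles; "qd": joint speeds; "tau": joint torques, N m; "position": TCP position; "eef_rot": TCP orientation; "ft_force": force on the tool from outside, world axes, zero at the start; "moment": the same for the moment, N m; "gripper_width": opening from 0.0 (shut) to 1.0 (fully open).
Only numpy, scipy, OpenCV 4.12 (cv2) and the standard library are available. Lean on these libraries where they do the work, as an engineer would, in place of code of your own. Each camera call takes 0.05 s, during which the arm holds its last target. There are 200 camera calls.

TASK

Check and set the grey trip unit: press its green test button so that the red-tipped lever drops, then lift the lever back up, just past upright, so that it latches and stays up by itself. After that, screw the black knurled cap down clockwise until it bottoms out, back it off a quarter turn, and finish while still gripping the cap there: do not let go of it. Leave the loose things lying round the unit where they are.

Things in the scene. Friction and masses are not known exactly. Their poses are not given: they have to be found in the camera images.
- trip_unit: grey trip unit, housing 100 (x) x 190 (y) x 45 mm tall on a 112x206 mm black foot, fixed to the bench (it varies in place and yaw). Origin at the centre of its underside; x runs to its back (green terminal block, on the far side, 31 mm tall, out to x = +67 mm), y along its length to the cap's end, z up. Button axis at (27, -60) mm; lever hinge axis at (-20, -60, 62) mm; cap axis at (0, 60) mm
- test_button (a joint): travel of the test button in m, 0 = up, 0.005 = fully down; springs back up; 1.5 N to start, 4 N fully down; the lever is freed by about 3 mm of travel
- button_top (a point): centre of the top face of the green round test button, 21 mm across; its top stands 56 mm above the bench when up (11 mm above the housing), 47 mm behind the lever
- lever (a joint): angle of the reset lever in rad: 0 = upright and latched, 1.25 = dropped toward the unit's front (-x of the unit), its lower stop; -0.35 is the stop behind upright. A light spring drops it (it takes up to about 5 N at the tip to lift it and pass the latch). Near upright it clicks past the latch (the button dips for a moment); take it past upright, to between -0.1 and -0.35, and when let go it falls back onto the latch and stays at about 0
- lever_tip (a point): centre of the red cross-bar at the lever's tip: 13 mm in diameter, 22 mm long along the hinge axis (the unit's y), 45 mm from the hinge. Upright it is 107 mm above the bench; dropped, 76 mm above it and 63 mm in front of the unit's centre. Can be pinched from above across its 22 mm (jaws closing along the unit's y); it turns in the grip and may slip back some 10 mm, so lift past the end
- lever_hinge (a point): centre of the lever's hinge, axis along the unit's y, 62 mm above the bench, between two cheeks 20 mm wide in x, 30 mm apart over their outsides, that reach 70 mm above the bench
- cap_turn (a joint): angle of the cap in rad: 0 = bottomed out, grows as it is unscrewed (counter-clockwise from above); a quarter turn is 1.57. It starts between 2.3 and 3.3, already on its thread, stays where it is left (friction 0.08 N m), and cannot come off
- cap: the cap with its threaded sleeve; origin on the axis at the cap's underside, which rises 6 mm per turn and is 72 mm above the bench when bottomed out. Does not show the turning: see cap_turn
- cap_grip (a point): on the axis of the black knurled cap, 22 mm above its underside, at a good height to grip (94 mm above the bench when bottomed out). The cap is 36 mm in diameter and 32 mm tall, with a red pointer line on its metal top that points to the unit's front (-x) when bottomed out; it stands on a metal collar 28 mm across. Nothing within 90 mm of its axis is higher than its underside
- driver_red: red-handled screwdriver, 165 mm long, 17 mm thick, lying to the left of the unit; origin at its underside's centre. A bystander
- side_cutter: red-handled side cutters, 125x44x12 mm, lying to the left of the unit; origin at the underside's centre. A bystander
- flux_bottle: small needle bottle with a blue top, 34 mm wide, 108 mm tall, standing to the left; origin at its foot. A bystander
- relay_0: small white and orange relay block, 35x28x26 mm, standing to the left; origin at its foot. A bystander
- driver_yellow: thin black and yellow screwdriver, 145 mm long, 10 mm thick, lying to the right of the unit; origin at the underside's centre. A bystander
- marker_black: yellow and black marker pen, 125x22x17 mm, lying to the right of the unit; origin at the underside's centre. A bystander

How it is judged (in metres and radians):
On the way, in this order (a step that is already met when the one before it is completed fails the run):
1. the test button is pressed (value of joint test_button above 0.0015 m).
2. the lever has dropped (value of joint lever above 1 rad), for 0.1 s.
3. the lever is lifted back, latched upright and let go, with the button up (value of joint lever below 0.12 rad and value of joint test_button below 0.0012 m and contact force between the fingers and lever below 0.1 N), for 0.2 s.
4. the cap is bottomed out (value of joint cap_turn below 0.06 rad), for 0.1 s.
5. the cap is backed off a quarter turn (value of joint cap_turn between 1.22 and 1.92 rad), for 0.2 s.
At the end, for the whole second after the job is handed in: the lever is latched upright (within 0.12 rad) and the button is up (within 1.2 mm); the cap, after it was bottomed out (within 0.06 rad), stands a quarter turn (1.57 rad, within 0.35 rad) off its bottom, at rest, and the fingers still grip it with more than 3 N (all of step 5 and value of joint lever below 0.12 rad and value of joint test_button below 0.0012 m and contact force between the fingers and cap above 3 N and velocity of joint cap_turn between -0.1 and 0.1 rad/s); the arm keeps its last pose, push and grip.
It fails at once if a loose thing lying round the unit is shifted by more than 30 mm (distance of any of driver_red, side_cutter, flux_bottle, relay_0, driver_yellow, marker_black from where it was at the start of the episode above 0.03 m).
It also fails if it takes over 61 s, if anything falls off the work surface, if the arm or the gripper's body presses on something with over 40 N, if the wrist force passes 120 N, or if a joint passes its speed limit or range.

## Working session

There is one attempt and no reset: what is moved stays moved. The work goes in short steps, Python scripts to look and compute and a tool call to move; the robot and the scene stay as the last step left them, time stands still between calls to the robot, and variables do not carry over. Pictures are saved under pics/ and viewed, about 8 in all and at most 12, crops included, and the job is handed in when it is done.

Besides the shell and the picture viewer there is one more tool, called as a command line: name --pt "numbers of a row" for each row, then --argument value for the rest. send_rows: Moves the arm, as the interface text tells. Its arguments: {"type":"object","properties":{"increments":{"type":"array"},"grip_force":{"type":"number"}},"required":["increments"]}

```bash
mkdir -p pics
cat > h.py <<'E'
import numpy as np, cv2
from rig import env
from scipy.spatial.transform import Rotation as Rn
def look(n,f=None):
    s=env.sense(); im=env.get_image(n)
    if f: cv2.imwrite('pics/'+f, im['pixels'][:,:,::-1]); np.savez('pics/'+f+'.npz',pos=s['position'],q=s['eef_rot'],**im)
    return s,im
def w(im,u,v,z=None):
    "pixel -> world; z: known world height, else z_map"
    K=im['mtx']; R=im['R']; t=im['t']
    d=R.T@np.linalg.solve(K,[u,v,1.]); c=-R.T@t
    if z is None: return c+d*im['z_map'][int(v),int(u)]
    return c+d*(z-c[2])/d[2]
E
python3 - <<'E'
from h import *
s,im=look('top','top.png'); look('scene','scene.png')
print(s)
E
```

```text
{'time': 0.0, 'joint_positions': array([ 1.57316698,  0.50190101, -0.42679669,  1.55145738,  0.22077097,
        1.13829306, -0.21028488]), 'qd': array([ 0.0022292 , -0.00036   , -0.00041625, -0.00086412, -0.00139271,
       -0.00112692,  0.00065873]), 'tau': array([ 1.20067230e-04, -5.69513583e+01, -5.81605732e+00, -2.80934983e+01,
        1.08289561e-02,  1.19187415e-02, -5.23765010e-06]), 'position': array([ 167.4134338 , -627.34236786,  230.22342421]), 'eef_rot': array([-0.70104479, -0.09268574,  0.70115274, -0.09127093]), 'ft_force': array([-0.04455694,  0.51502834,  1.20569338]), 'moment': array([ 0.00885226, -0.04457386,  0.01956028]), 'gripper_width': 1.0007019649531284}
```

View pics/top.png

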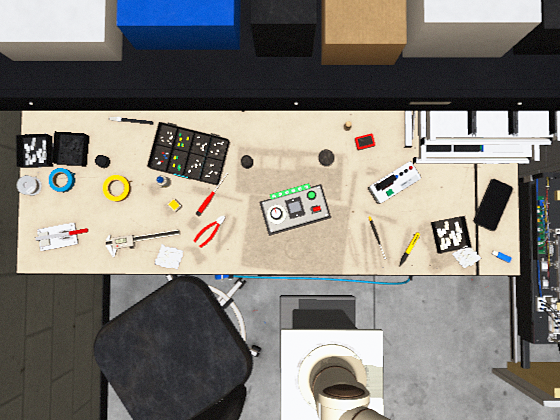

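View pics/scene.png

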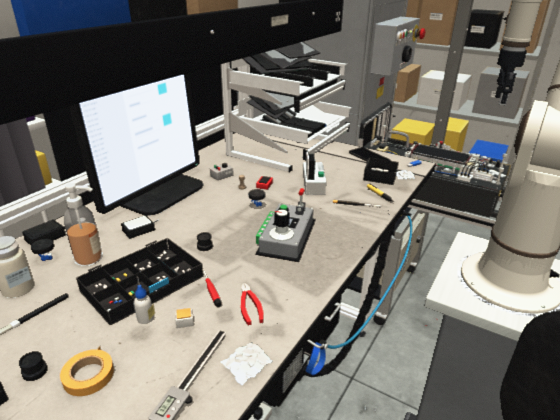

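The top view shows the unit at about px (295,206), with the cap at (277,213), the button at (312,195) and the lever at (317,210). I'll enlarge that area.

Run:
```python
import h,numpy as np,cv2
im=dict(np.load('pics/top.png.npz'))
c=im['pixels'][170:250,245:345,::-1]
cv2.imwrite('pics/c1.png',cv2.resize(c,None,fx=7,fy=7,interpolation=cv2.INTER_CUBIC))
for u,v,z in [(277,213,110),(312,195,56),(317,210,107)]: print(h.w(im,u,v),h.w(im,u,v,z))
p=im['pixels'].astype(int); 
print(im['mtx'],im['R'],im['t'])
```

```text
[509.74309008 169.9744919  106.86102628] [509.57634881 169.90272092 110.        ]
[567.92322375  63.75091513  59.83963696] [568.26358547  63.57586381  56.        ]
[518.43752319  51.56777255 116.80225858] [519.01806583  51.02496571 107.        ]
[[511.73196146   0.         283.07175302]
 [  0.         511.73196146 211.35317919]
 [  0.           0.           1.        ]] [[ 0.00349633 -0.99993564 -0.01079324]
 [-0.99840836 -0.00288303 -0.05632431]
 [ 0.05628957  0.01097299 -0.99835418]] [ 151.266086    520.34136742 1598.963353  ]
```

View pics/c1.png

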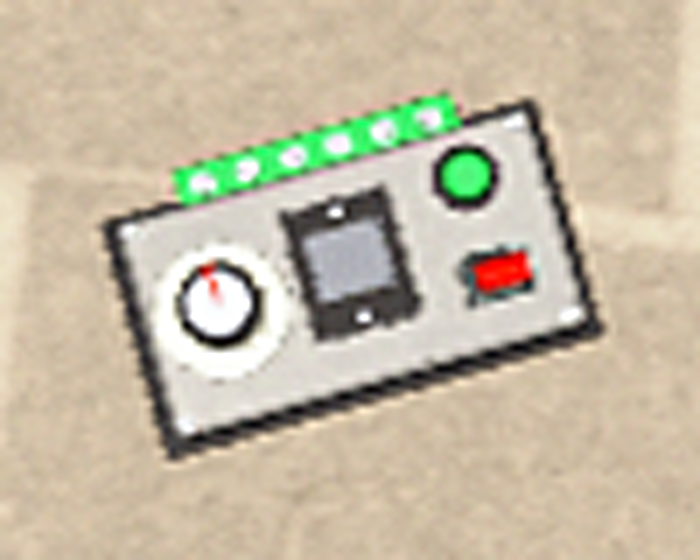

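```bash
cat >> h.py <<'E'
def T(p,o,y):
    c,s=np.cos(y),np.sin(y); return np.array([o[0]+c*p[0]-s*p[1],o[1]+s*p[0]+c*p[1]])
E
python3 - <<'E'
from h import *
from scipy.optimize import least_squares
im=dict(np.load('pics/top.png.npz'))
pts=[(466,174,56,27,-60),(219,305,105.5+.5,0,60),(501,271,110,-20,-60)]+[(a,b,5,x,y) for a,b,x,y in[(105,220,56,103),(533,100,56,-103),(600,328,-56,-103),(172,455,-56,103)]]
W=[w(im,245+(a+.5)/7-.5,170+(b+.5)/7-.5,z)[:2] for a,b,z,_,_ in pts]
f=lambda q:np.concatenate([T((p[3],p[4]),q[:2],q[2])-m for p,m in zip(pts,W)])
r=least_squares(f,[530,110,.27]);print(r.x,f(r.x).reshape(-1,2).round(1))
o,y=r.x[:2],r.x[2]
for n,p in dict(button=(27,-60),tip=(-20,-60),tipdrop=(-63,-60),cap=(0,60)).items():print(n,T(p,o,y))
s=env.sense();print(Rn.from_quat(s['eef_rot']).as_matrix().round(3))
E
```

```text
[5.27546224e+02 1.15804197e+02 2.84125961e-01] [[ 0.3 -0.4]
 [ 1.4  0. ]
 [ 1.2 -1.1]
 [-0.8  2.5]
 [ 1.7 -0.9]
 [-2.1 -2.1]
 [-1.7  2.1]]
button [570.28282796  65.77837659]
tip [525.16719762  52.60340414]
tipdrop [483.89119539  40.54970595]
cap [510.72711067 173.39861882]
[[-0.     0.258 -0.966]
 [ 0.002 -0.966 -0.258]
 [-1.    -0.002 -0.   ]]
```

send_rows --pt "0 -0.035 -0.035 0 0 0 0.085" --pt "0 -0.07 -0.07 0 0 0 0" --pt "0 -0.106 -0.106 0 0 0 0" --pt "0 -0.141 -0.142 0 0 0 0" --pt "0 -0.176 -0.177 0 0 0 0" --pt "0 -0.212 -0.213 0 0 0 0" --pt "0 -0.247 -0.248 0 0 0 0" --pt "0 -0.283 -0.284 0 0 0 0" --pt "0 -0.318 -0.319 0 0 0 0" --pt "0 -0.353 -0.355 0 0 0 0" --pt "0 -0.389 -0.39 0 0 0 0" --pt "0 -0.424 -0.426 0 0 0 0" --pt "0 -0.46 -0.461 -0.01 0 0 0" --pt "0 -0.495 -0.497 -0.022 0 0 0" --pt "0 -0.53 -0.532 -0.022 0 0 0" --pt "0 -0.566 -0.568 -0.022 0 0 0" --pt "0 -0.566 -0.568 -0.022 0 0 0" --pt "0 -0.566 -0.568 -0.022 0 0 0" --pt "0 -0.566 -0.568 -0.022 0 0 0" --grip_force 40

```text
time: 2.48
position: [569.8, 64.0, 231.0]
eef_rot: [-0.7, -0.099, 0.701, -0.099]
ft_force: [-0.1, -1.1, 0.8]
gripper_width: -0.003
```

```bash
cat >> h.py <<'E'
O=np.array([527.5,115.8]); Y=.284
def go(x,y,z,yaw=None):
    "tool-frame shift (m) and turn to bring TCP to unit-frame x,y, height z, tool y at unit yaw (0 = along -y)"
    s=env.sense(); R=Rn.from_quat(s['eef_rot']).as_matrix(); p=T((x,y),O,Y)
    d=R.T@(np.array([*p,z])-s['position'])/1000
    a=np.arctan2(R[1,1],R[0,1])-(Y-np.pi/2)
    yy=0 if yaw is None else yaw
    k=Y-np.pi/2+yy; ty=np.array([np.cos(k),np.sin(k),0]); tx=np.array([0,0,-1.])
    R2=np.column_stack([tx,ty,np.cross(tx,ty)])
    print('t',round(s['time'],2),'shift',d.round(4),'turn',Rn.from_matrix(R.T@R2).as_rotvec().round(3),'f',s['ft_force'].round(1),'m',s['moment'].round(2),'g',round(s['gripper_width'],3),'yaw',round((a+np.pi)%(2*np.pi)-np.pi,3),'pos',s['position'].round(1),'q',s['joint_positions'].round(2))
E
python3 - <<'E'
from h import *
go(27,-60,60); look('wrist','w1.png')
E
```

```text
t 2.48 shift [ 0.171  -0.0014 -0.0011] turn [-0.004  0.001  0.001] f [-0.1 -1.1  0.8] m [0.01 0.01 0.02] g -0.003 yaw -0.004 pos [569.8  64.  231. ] q [ 0.46  0.44 -0.8   1.74  0.35  1.11 -1.74]
```

View pics/w1.png

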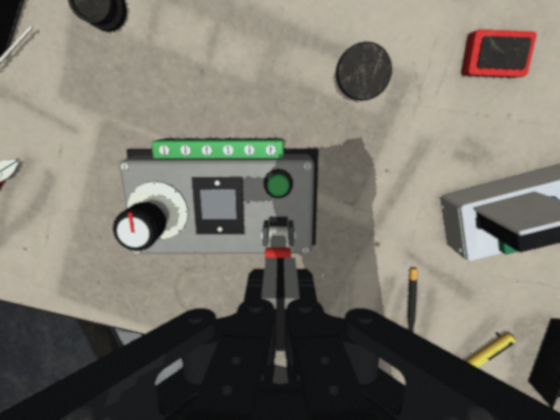

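The wrist view shows the button at (279,184), the lever's red bar at (278,254), and the cap top at (133,234) with its pointer at about (131,222). I'll cross-check the pose with these.

Run:
```python
from h import *
d=dict(np.load('pics/w1.png.npz')); R=Rn.from_quat(d['q']).as_matrix(); M=d['T_tool_cam']
Rc=R@M[:3,:3]; c=R@M[:3,3]+d['pos']
for n,u,v,z,p in [('btn',279,184,56,(27,-60)),('bar',278,254,110,(-20,-60)),('cap',133,234,107,(0,60)),('cornerFR',316,149,5,(56,-103))]:
    r=Rc@np.linalg.solve(d['mtx'],[u,v,1.]); X=c+r*(z-c[2])/r[2]
    e=X[:2]-T(p,O,Y); print(n,X.round(1),'unit err',T(e,(0,0),-Y).round(1))
print(c)
```

```text
btn [572.2  66.2  56. ] unit err [ 2.  -0.2]
bar [526.4  53.7 110. ] unit err [1.5 0.7]
cap [509.1 174.  107. ] unit err [-1.4  1. ]
cornerFR [608.4  35.8   5. ] unit err [-0.7  3.6]
[642.40545605  84.95928801 373.16580309]
```

send_rows --pt "0.05 -0.001 -0.001 -0.004 0 0 0" --pt "0.1 -0.001 -0.002 -0.004 0 0 0" --pt "0.15 -0.001 -0.002 -0.004 0 0 0" --pt "0.167 -0.001 -0.002 -0.004 0 0 0" --pt "0.173 -0.001 -0.002 -0.004 0 0 0" --pt "0.177 -0.001 -0.002 -0.004 0 0 0" --pt "0.18 -0.001 -0.002 -0.004 0 0 0" --pt "0.18 -0.001 -0.002 -0.004 0 0 0" --pt "0.18 -0.001 -0.002 -0.004 0 0 0"

```text
time: 3.65
position: [572.7, 65.7, 52.3]
eef_rot: [0.701, 0.1, -0.699, 0.1]
ft_force: [2.1, -1.0, 2.8]
gripper_width: -0.003
```

Run:
```python
from h import *
go(27,-60,51); s,im=look('top','t2.png')
c=im['pixels'][170:250,245:345,::-1]
s2,i2=look('scene','s2.png'); e=i2['pixels'][180:270,240:340,::-1]
cv2.imwrite('pics/c2.png',np.hstack([cv2.resize(c,(400,320)),cv2.resize(e,(400,320))]))
```

```text
t 3.65 shift [ 0.0013 -0.0008  0.0024] turn [ 0.    -0.002  0.   ] f [ 2.1 -1.   2.8] m [-0.08 -0.35  0.  ] g -0.003 yaw 0.0 pos [572.7  65.7  52.3] q [ 0.34  0.67 -0.65  1.86  0.55  0.8  -1.9 ]
```

View pics/c2.png

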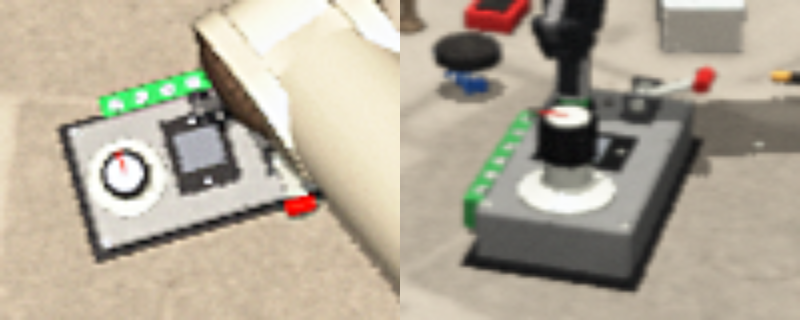

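The right half of the picture shows the lever dropped, red tip at about (705,80). Next I rise, move to the dropped tip, open, and descend.

send_rows --pt "-0.03 0 0 0 0 0 0" --pt "-0.08 -0.001 0.005 0 0 0 0.04" --pt "-0.08 -0.001 0.05 0 0 0 0.07" --pt "-0.08 -0.001 0.092 0 0 0 0.07" --pt "-0.08 -0.001 0.092 0 0 0 0.07" --pt "-0.05 -0.001 0.092 0 0 0 0.07" --pt "-0.02 -0.001 0.092 0 0 0 0.07" --pt "-0.004 -0.001 0.092 0 0 0 0.07" --pt "-0.004 -0.001 0.092 0 0 0 0.07" --pt "-0.004 -0.001 0.092 0 0 0 0.07"

```text
time: 5.0
position: [484.9, 41.3, 56.6]
eef_rot: [0.701, 0.101, -0.699, 0.1]
ft_force: [0.6, 0.7, -0.1]
gripper_width: 0.823
```

Run:
```python
from h import *
go(-63,-60,56); look('wrist','w2.png')
```

```text
t 5.0 shift [0.0006 0.0004 0.0012] turn [ 0.001 -0.003  0.   ] f [ 0.6  0.7 -0.1] m [-0.01  0.04  0.03] g 0.823 yaw 0.001 pos [484.9  41.3  56.6] q [ 0.43  0.54 -0.69  2.07  0.53  0.7  -1.89]
```

View pics/w2.png

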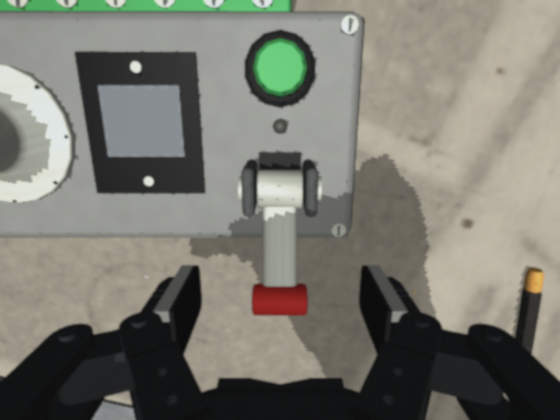

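The red bar sits at (280,299), centred between the open pads. I'll close on it and follow the arc past upright.

send_rows --pt "0 0 0.001 0 0 0 0.01" --pt "0 0 0.001 0 0 0 0.01" --pt "0 0 0.001 0 0 0 0.01" --pt "0 0 0.001 0 0 0 0.01" --pt "0 0 0.001 0 0 0 0.01" --pt "-0.01 0 -0.005 0 0 0 0.01" --pt "-0.019 0 -0.012 0 0 0 0.01" --pt "-0.025 0 -0.021 0 0 0 0.01" --pt "-0.029 0 -0.031 0 0 0 0.01" --pt "-0.031 0 -0.042 0 0 0 0.01" --pt "-0.03 0 -0.051 0 0 0 0.01" --pt "-0.028 0 -0.058 0 0 0 0.01" --pt "-0.027 0 -0.063 0 0 0 0.01" --pt "-0.027 0 -0.063 0 0 0 0.01" --grip_force 40

```text
time: 6.8
position: [547.1, 59.5, 85.3]
eef_rot: [0.702, 0.1, -0.698, 0.1]
ft_force: [-2.5, 1.9, 6.5]
gripper_width: 0.223
```

Run:
```python
from h import *
go(-3,-60,83); look('wrist','w3.png')
```

```text
t 6.8 shift [0.0023 0.0004 0.0061] turn [ 0.    -0.006 -0.   ] f [-2.5  1.9  6.5] m [ 0.16  0.68 -0.17] g 0.223 yaw 0.0 pos [547.1  59.5  85.3] q [ 0.39  0.59 -0.7   1.91  0.51  0.82 -1.87]
```

View pics/w3.png

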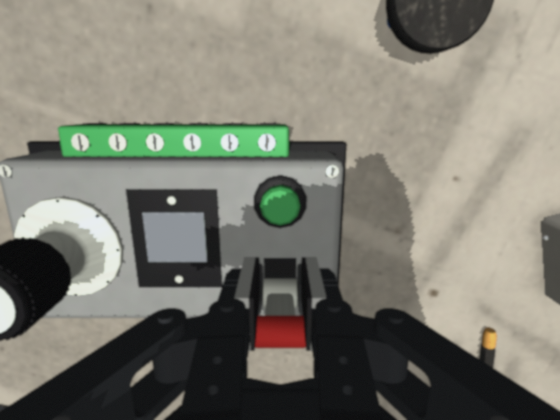

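The bar, at (280,332), is still held but sits lower in the grip than before. I'll work out its angle from depth.

Run:
```python
from h import *
for f,u,v in (('w2',280,299),('w3',280,332),('w3',280,322),('w3',280,342)):
    d=dict(np.load(f'pics/{f}.png.npz')); R=Rn.from_quat(d['q']).as_matrix(); M=d['T_tool_cam']
    r=np.linalg.solve(d['mtx'],[u,v,1.])*d['z_map'][v,u]; X=R@(M[:3,:3]@r+M[:3,3])+d['pos']
    p=T(X[:2]-O,(0,0),-Y); print(f,X.round(1),'unit',p.round(1),'ang',np.arctan2(-20-p[0],X[2]-62).round(2))
```

```text
w2 [487.8  42.4  81.8] unit [-58.7 -59.3] ang 1.1
w3 [536.1  56.5 111.2] unit [ -8.4 -59.3] ang -0.23
w3 [539.   57.4 109. ] unit [ -5.4 -59.3] ang -0.3
w3 [532.4  55.4 112.4] unit [-12.2 -59.3] ang -0.15
```

send_rows --pt "0.001 0 -0.004 0 0 0 0.01" --pt "0.002 0 -0.008 0 0 0 0.01" --pt "0.002 0 -0.008 0 0 0 0.01" --pt "0.002 0 -0.008 0 0 0 0.06" --pt "0.002 0 -0.008 0 0 0 0.06" --pt "0.002 0 -0.008 0 0 0 0.06" --pt "0.002 0 -0.008 0 0 0 0.06" --pt "-0.04 0 -0.008 0 0 0 0.06" --pt "-0.08 0 -0.008 0 0 0 0.06" --pt "-0.08 0 -0.008 0 0 0 0.06" --pt "-0.08 0 -0.008 0 0 0 0.06"

```text
time: 8.22
position: [554.0, 61.2, 165.2]
eef_rot: [0.702, 0.1, -0.698, 0.1]
ft_force: [-0.4, 0.8, -1.2]
gripper_width: 0.701
```

Run:
```python
from h import *
go(0,60,78,0); look('wrist','w4.png')
```

```text
t 8.22 shift [ 0.087  -0.1199  0.0107] turn [ 0.    -0.006 -0.001] f [-0.4  0.8 -1.2] m [-0.01 -0.01 -0.03] g 0.701 yaw 0.0 pos [554.   61.2 165.2] q [ 0.45  0.49 -0.77  1.84  0.41  0.97 -1.79]
```

View pics/w4.png

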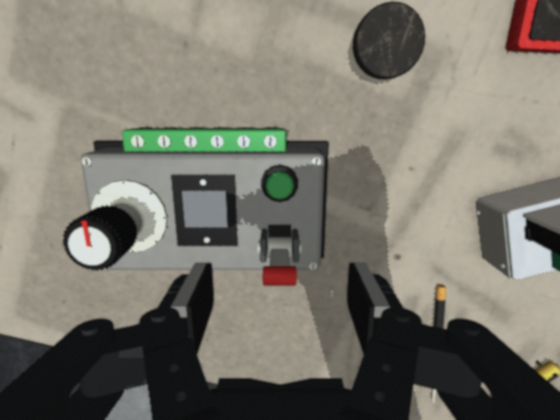

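Run:
```python
from h import *
d=dict(np.load('pics/w4.png.npz')); R=Rn.from_quat(d['q']).as_matrix(); M=d['T_tool_cam']
for n,u,v in (('bar',280,276),('bar',280,270),('bar',280,282),('btn',280,183),('captop',90,245)):
    r=np.linalg.solve(d['mtx'],[u,v,1.])*d['z_map'][v,u]; X=R@(M[:3,:3]@r+M[:3,3])+d['pos']
    print(n,'unit',T(X[:2]-O,(0,0),-Y).round(1),X[2].round(1))
```

```text
bar unit [-17.9 -59.6] 112.3
bar unit [-14.6 -59.6] 110.6
bar unit [-21.6 -59.6] 113.4
btn unit [ 29.7 -59.6] 56.0
captop unit [ 0.9 60.3] 106.8
```

send_rows --pt "0 -0.04 0.004 -0.1 0 0 0.075" --pt "0 -0.08 0.008 -0.2 0 0 0.075" --pt "0 -0.12 0.011 -0.3 0 0 0.075" --pt "0 -0.12 0.011 -0.3 0 0 0.075" --pt "0 -0.12 0.011 -0.3 0 0 0.075"

```text
time: 8.9
position: [509.0, 172.5, 163.5]
eef_rot: [0.678, 0.203, -0.676, 0.204]
ft_force: [-0.2, -0.6, -0.3]
gripper_width: 0.879
```

Run:
```python
from h import *
go(0,60,78,.3)
```

```text
t 8.9 shift [ 0.0855  0.     -0.0017] turn [-0.    -0.003 -0.001] f [-0.2 -0.6 -0.3] m [-0.02  0.    0.01] g 0.879 yaw 0.3 pos [509.  172.5 163.5] q [ 0.31  0.49 -0.86  1.89  0.45  0.97 -1.75]
```

send_rows --pt "0.04 0 -0.002 0 0 0 0.075" --pt "0.07 0 -0.002 0 0 0 0.075" --pt "0.0865 0 -0.002 0 0 0 0.075" --pt "0.0865 0 -0.002 0 0 0 0.075" --pt "0.0865 0 -0.002 0 0 0 0.02" --pt "0.0865 0 -0.002 0 0 0 0.02" --pt "0.0865 0 -0.002 0 0 0 0.02" --pt "0.0865 0 -0.002 0 0 0 0.02" --pt "0.0865 0 -0.002 0 0 0 0.02" --pt "0.0865 0 -0.002 0 0 0 0.02" --grip_force 40

```text
time: 10.15
position: [511.5, 174.4, 78.4]
eef_rot: [0.679, 0.203, -0.675, 0.204]
ft_force: [-1.5, 0.7, 6.4]
gripper_width: 0.407
```

Run:
```python
from h import *
go(0,60,77,.3)
```

```text
t 10.15 shift [0.0014 0.0004 0.0012] turn [-0.    -0.005 -0.002] f [-1.5  0.7  6.4] m [ 0.05  0.43 -0.01] g 0.407 yaw 0.3 pos [511.5 174.4  78.4] q [ 0.22  0.61 -0.77  1.94  0.58  0.82 -1.85]
```

send_rows --pt "0 0 0 0.15 0 0 0.02" --pt "0 0 0 0.3 0 0 0.02" --pt "0 0 0 0.45 0 0 0.02" --pt "0.001 0 0 0.6 0 0 0.02" --pt "0.001 0 0 0.75 0 0 0.02" --pt "0.001 0 0 0.9 0 0 0.02" --pt "0.001 0 0 1.05 0 0 0.02" --pt "0.001 0 0 1.2 0 0 0.02" --pt "0.001 0 0 1.35 0 0 0.02" --pt "0.001 0 0 1.5 0 0 0.02" --pt "0.001 0 0 1.5 0 0 0.02"

```text
time: 11.52
position: [511.3, 174.0, 77.2]
eef_rot: [0.637, -0.312, -0.632, -0.312]
ft_force: [3.0, -4.1, -2.1]
gripper_width: 0.408
```

Run:
```python
from h import *
go(0,60,76,-1.2)
```

```text
t 11.53 shift [ 0.0012  0.0008 -0.0001] turn [ 0.003 -0.006  0.003] f [ 3.  -4.1 -2.1] m [-1.11 -0.22 -0.11] g 0.408 yaw -1.197 pos [511.3 174.   77.2] q [-0.75  0.52  0.47  1.97 -0.34  0.72 -2.57]
```

Joint 7 has reached its limit turning clockwise. I'll release in place, turn back counter-clockwise, and regrip.

send_rows --pt "0 0 0 0 0 0 0.065" --pt "0 0 0 0 0 0 0.065" --pt "0 0 0 0 0 0 0.065" --pt "0 0 0 0 0 0 0.065" --pt "0 0 0 -0.16 0 0 0.065" --pt "0 0 0 -0.32 0 0 0.065" --pt "0 0 0 -0.48 0 0 0.065" --pt "0 0 0 -0.64 0 0 0.065" --pt "0 0 0 -0.8 0 0 0.065" --pt "0 0 0 -0.96 0 0 0.065" --pt "0 0 0 -1.12 0 0 0.065" --pt "0 0 0 -1.28 0 0 0.065" --pt "0 0 0 -1.44 0 0 0.065" --pt "0 0 0 -1.6 0 0 0.065" --pt "0 0 0 -1.76 0 0 0.065" --pt "0 0 0 -1.92 0 0 0.065" --pt "0 0 0 -2.08 0 0 0.065" --pt "0 0 0 -2.24 0 0 0.065" --pt "0 0 0 -2.4 0 0 0.065" --pt "0 0 0 -2.4 0 0 0.065"

```text
time: 14.02
position: [511.5, 173.6, 77.3]
eef_rot: [0.522, 0.476, -0.52, 0.48]
ft_force: [-0.7, 0.0, -0.4]
gripper_width: 0.761
```

Run:
```python
from h import *
go(0,60,75.5,1.6)
s,im=look('top','t5.png')
cv2.imwrite('pics/c5.png',cv2.resize(im['pixels'][160:260,240:350,::-1],None,fx=5,fy=5,interpolation=cv2.INTER_CUBIC))
```

```text
t 14.03 shift [ 0.0018 -0.0008  0.0003] turn [-0.4    0.003 -0.006] f [-0.7  0.  -0.4] m [ 0.02 -0.04  0.05] g 0.761 yaw 1.2 pos [511.5 173.6  77.3] q [-0.28  0.48 -0.13  1.96  0.1   0.7  -0.55]
```

View pics/c5.png

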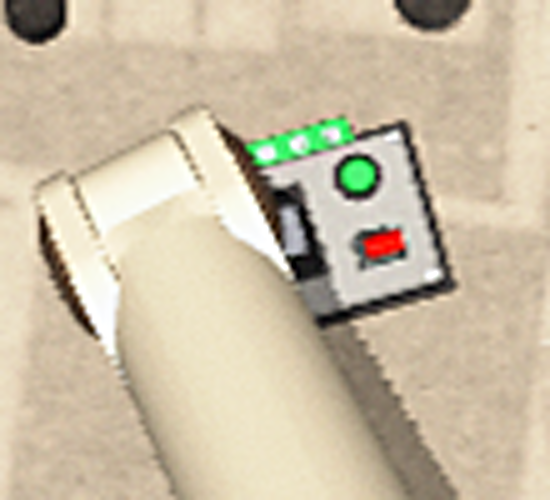

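The picture shows the lever upright, bar at (382,243), and the button up. I'll turn 0.8 more counter-clockwise, regrip, then screw down.

send_rows --pt "0 0 0 -0.16 0 0 0.065" --pt "0 0 0 -0.32 0 0 0.065" --pt "0 0 0 -0.48 0 0 0.065" --pt "0.001 0 0 -0.64 0 0 0.065" --pt "0.001 0 0 -0.8 0 0 0.065" --pt "0.001 0 0 -0.8 0 0 0.065" --pt "0.001 0 0 -0.8 0 0 0.02" --pt "0.001 0 0 -0.8 0 0 0.02" --pt "0.001 0 0 -0.8 0 0 0.02" --pt "0.001 0 0 -0.8 0 0 0.02" --pt "0.001 0 0 -0.8 0 0 0.02"

```text
time: 15.45
position: [511.6, 173.7, 76.5]
eef_rot: [0.295, 0.64, -0.295, 0.645]
ft_force: [-0.3, -0.5, 3.7]
gripper_width: 0.406
```

send_rows --pt "0 0 0 0.15 0 0 0.02" --pt "0 0 0 0.3 0 0 0.02" --pt "0 0 0 0.45 0 0 0.02" --pt "0.001 0 0 0.6 0 0 0.02" --pt "0.001 0 0 0.75 0 0 0.02" --pt "0.001 0 0 0.9 0 0 0.02" --pt "0.001 0 0 1.05 0 0 0.02" --pt "0.001 0 0 1.2 0 0 0.02" --pt "0.001 0 0 1.2 0 0 0.02"

```text
time: 16.58
position: [510.8, 173.6, 75.3]
eef_rot: [0.607, 0.363, -0.605, 0.367]
ft_force: [-2.3, -0.6, 4.0]
gripper_width: 0.407
```

Run:
```python
from h import *
go(0,60,75,.8)
```

```text
t 16.57 shift [ 0.0003 -0.      0.0003] turn [-0.     0.001 -0.006] f [-2.3 -0.6  4. ] m [-0.14  0.63 -0.12] g 0.407 yaw 0.8 pos [510.8 173.6  75.3] q [-0.36  0.48 -0.03  1.96  0.03  0.7  -0.89]
```

send_rows --pt "0 0 0 0.1 0 0 0.02" --pt "0 0 0 0.2 0 0 0.02" --pt "0 0 0 0.3 0 0 0.02" --pt "0 0 0 0.4 0 0 0.02" --pt "0 0 0 0.45 0 0 0.02" --pt "0 0 0 0.45 0 0 0.02"

```text
time: 17.32
position: [510.6, 173.8, 75.0]
eef_rot: [0.673, 0.22, -0.67, 0.223]
ft_force: [-1.2, 0.8, -0.3]
gripper_width: 0.412
```

Run:
```python
from h import *
go(0,60,75,.35)
```

```text
t 17.32 shift [0.     0.0004 0.0002] turn [ 0.003 -0.002 -0.006] f [-1.2  0.8 -0.3] m [ 0.11  0.17 -0.08] g 0.412 yaw 0.353 pos [510.6 173.8  75. ] q [-0.45  0.48  0.08  1.96 -0.05  0.69 -1.27]
```

send_rows --pt "0 0 0 0.06 0 0 0.02" --pt "0 0 0 0.12 0 0 0.02" --pt "0 0 0 0.18 0 0 0.02" --pt "0 0 0 0.24 0 0 0.02" --pt "0 0 0 0.24 0 0 0.02"

```text
time: 17.95
position: [511.6, 174.4, 75.0]
eef_rot: [0.695, 0.14, -0.691, 0.143]
ft_force: [3.7, 1.0, -2.6]
gripper_width: 0.406
```

Run:
```python
from h import *
go(0,60,75,.11)
```

```text
t 17.95 shift [0.     0.0005 0.0012] turn [ 0.008 -0.005 -0.006] f [ 3.7  1.  -2.6] m [ 0.27 -0.59  0.79] g 0.406 yaw 0.118 pos [511.6 174.4  75. ] q [-0.49  0.49  0.14  1.96 -0.09  0.69 -1.47]
```

send_rows --pt "0 0 0 0.05 0 0 0.02" --pt "0 0 0 0.1 0 0 0.02" --pt "0 0 0 0.1 0 0 0.02"

```text
time: 18.32
position: [512.8, 174.7, 75.2]
eef_rot: [0.702, 0.106, -0.696, 0.109]
ft_force: [5.8, 1.1, -5.0]
gripper_width: 0.41
```

Run:
```python
from h import *
go(0,60,75,.02)
s,im=look('scene','s6.png')
cv2.imwrite('pics/c6.png',cv2.resize(im['pixels'][190:270,240:340,::-1],None,fx=6,fy=6,interpolation=cv2.INTER_CUBIC))
```

```text
t 18.32 shift [0.0001 0.0006 0.0024] turn [ 0.002 -0.008 -0.006] f [ 5.8  1.1 -5. ] m [ 0.22 -1.06  0.87] g 0.41 yaw 0.022 pos [512.8 174.7  75.2] q [-0.51  0.49  0.16  1.96 -0.11  0.69 -1.55]
```

View pics/c6.png

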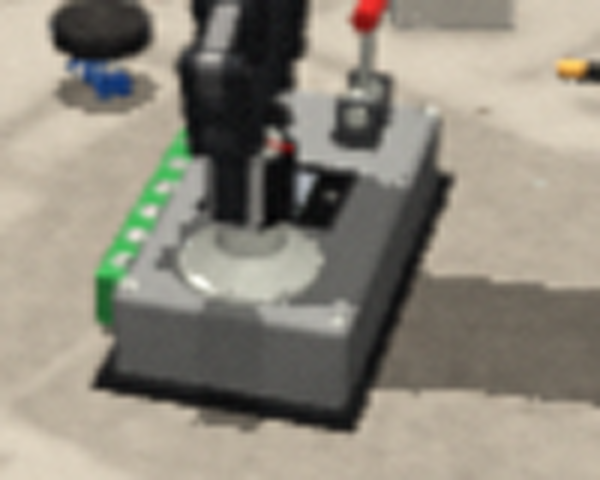

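The moment levels off near 0.87 N m with the pads slipping, so the cap has bottomed out. The red pointer at (280,145) faces the front, and the lever tip at (368,12) is up. Now I back off a quarter turn.

send_rows --pt "0 0 0 -0.05 0 0 0.02" --pt "0 0 0.001 -0.15 0 0 0.02" --pt "0 0 0.001 -0.3 0 0 0.02" --pt "0 0 0.001 -0.45 0 0 0.02" --pt "-0.001 0 0.001 -0.6 0 0 0.02" --pt "-0.001 0 0.001 -0.75 0 0 0.02" --pt "-0.001 0 0.001 -0.9 0 0 0.02" --pt "-0.001 0 0.001 -1.05 0 0 0.02" --pt "-0.001 0 0.001 -1.2 0 0 0.02" --pt "-0.0015 0 0.001 -1.35 0 0 0.02" --pt "-0.0015 0 0.001 -1.5 0 0 0.02" --pt "-0.0015 0 0.001 -1.58 0 0 0.02" --pt "-0.0015 0 0.001 -1.58 0 0 0.02" --pt "-0.0015 0 0.001 -1.58 0 0 0.02" --pt "-0.0015 0 0.001 -1.58 0 0 0.02"

```text
time: 20.25
position: [510.6, 175.8, 76.5]
eef_rot: [0.417, 0.57, -0.414, 0.575]
ft_force: [-1.1, 5.9, -0.1]
gripper_width: 0.408
```

Run:
```python
from h import *
go(0,60,76.5,1.6)
s,im=look('scene','s7.png'); s,i2=look('wrist','w7.png'); s,i3=look('top')
a=cv2.resize(im['pixels'][190:270,240:340],(400,320),interpolation=cv2.INTER_CUBIC)
b=cv2.resize(i2['pixels'],(400,300)); c=cv2.resize(i3['pixels'][165:245,250:350],(350,280),interpolation=cv2.INTER_CUBIC)
o=np.zeros((600,800,3),np.uint8); o[:320,:400]=a; o[:300,400:]=b; o[320:,:350]=c
cv2.imwrite('pics/c7.png',o[:,:,::-1])
```

```text
t 20.25 shift [ 0.     -0.0007  0.0023] turn [ 0.002  0.004 -0.007] f [-1.1  5.9 -0.1] m [1.16 0.46 0.1 ] g 0.408 yaw 1.602 pos [510.6 175.8  76.5] q [-0.2   0.49 -0.22  1.95  0.17  0.71 -0.21]
```

View pics/c7.png

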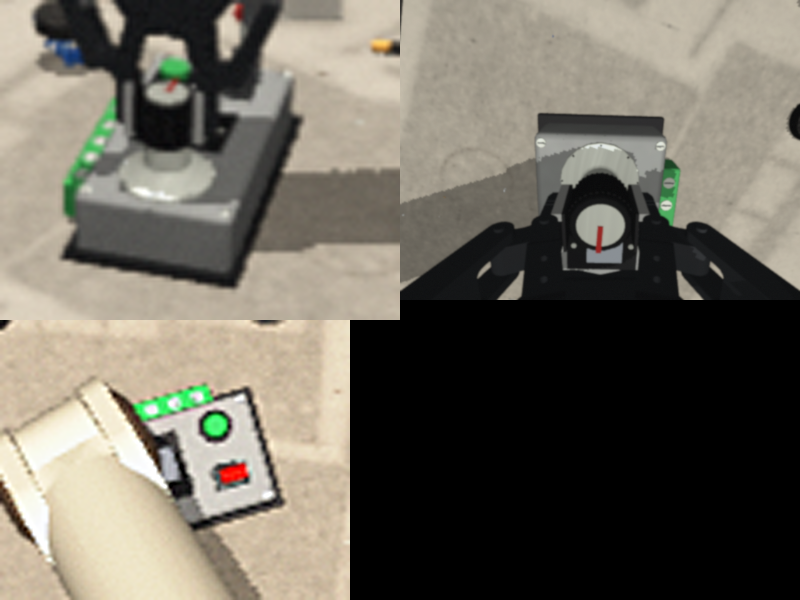

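The wrist view (upper right) shows the pointer from (600,225) to (598,250). That is along the unit's -y, which is a quarter turn off bottom. The top view shows the bar at (232,473) still upright and the button up, so I'm handing in.

Run:
```python
from h import *
s=env.sense(); print(s['time'],s['qd'].round(3),s['gripper_width']); print(env.hand_in())
```

```text
20.4 [-0.     0.001 -0.    -0.     0.001  0.    -0.001] 0.40687750227149505
the job is handed in; nothing more can be done
None
```

I've handed the job in at 20.4 s of the 61 s allowed. My last checks all came out as wanted, but the hand-in gives no verdict.

- **Button and lever:** I pressed the test button and a picture showed the lever dropped. I then pinched the lever's bar, lifted it past upright and let go. Depth readings afterwards put it at about 0.02 rad, with the button top at 56 mm (up).
- **Cap:** I screwed it down in two grips, because joint 7 reached its limit (-2.57 rad) partway through the first. At the bottom the moment levelled off at about 0.8–0.9 N m with the pads slipping slightly. I then backed the cap off 1.58 rad.
- **At hand-in:** The pointer stood a quarter turn off bottom, to within about 0.1 rad by eye. The lever was upright, the button was up and the arm was at rest. The gripper was still closed on the cap, set to 40 N; I did not measure the actual contact force.
- **Loose things:** I never moved near them, but I did not measure their positions at the end.

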